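# Unclip the keeper bar and take the reel off the twine stand

## Task

Clear the twine stand for cleaning: press down on the tail paddle of the wooden keeper bar, without forcing it against the stand, so that its other end snaps up out of the sprung catch. Then lift the bar off its rail and lay it in the shallow metal tray, draw the reel of twine straight up off its spindle and set it upright on the floor of the same tray. Set both down rather than dropping them, let go, and leave the shaker, brush and mug where they are.

Things in the scene. Friction and masses are not known exactly. Their poses are not given: they have to be found in the camera images.
- stand: Fixed steel twine stand; base plate 240 x 100 x 12 mm (x -105 to +135). Origin under the base on the spindle's axis, z up, x along the keeper bar towards its tail. At the -x end a catch tower (x -102 to -82, 44 wide, top z = 100) and before it a ledge (top z = 69) that carries the bar's toe. A rigid stop pin under the tail (x = 118, top z = 85.5) ends the tail's travel.
- spindle_top (a point): Centre of the top of the spindle, an upright steel pin 18 mm in diameter, 78 mm above the stand's underside, 66 mm above its base plate.
- rail_mid (a point): Middle of the rail, a steel rod 12 mm in diameter along the stand's y, axis at stand x = 60, z = 87.5, between two posts (y 16 to 28 mm on both sides, x 52 to 68, tops z = 98). The bar's notch sits on it and tips about it.
- catch (a joint): White round nose (14 mm diameter, 30 wide, axis along y at stand x = -69, z = 84.5) on a spring plunger. In m: 0 sprung out over the bar's toe, growing as it is pushed into the tower; 0.005 lets the toe by, which takes about 20 N on the tail. The bar's weight does not push it back: once snapped out, the bar stays tipped up with its toe on the nose.
- keeper: Loose beech keeper bar, 200 mm long, 24 wide, 24 thick, 0.25 kg, lying over the reel. Origin on its underside above the spindle (stand z = 84 while clipped, level); x along the bar to the tail, z up. Bar proper x -50 to +93; open V notch below at x = 60, over the rail, from which it lifts straight off once freed; at x -57 to -47 a tongue hangs 15 mm below. Freed, it rests tipped up about 0.17 rad.
- keeper_tail (a point): Middle of the upper face of the tail paddle (42 x 40 x 10 mm, keeper x 91 to 133, upper face at keeper z = 24): the place to press down. Resistance grows, then drops suddenly as the catch lets go, well before the paddle's underside meets the rigid stop pin.
- keeper_grip (a point): Inside the bar at keeper x = 22, z = 12 (half way up), near its centre of mass: the place to grip it, across its 24 mm width (along keeper y). The reel's top is 8 mm under the clipped bar.
- keeper_toe (a point): Axis of the bar's toe, a steel round of 10 mm diameter at keeper x = -62, z = -10 mm: at stand z = 74 mm while held under the catch's nose, about z = 94 when resting on top of the nose.
- reel: Loose reel of twine, 0.22 kg, standing on the stand's base around the spindle. Origin at the centre of its underside, z up its axis. Wooden flange 72 mm in diameter, 5 thick at the bottom; wound body 58 mm in diameter from z = 5 to 60 (grip it here); cardboard core end 32 mm in diameter up to z = 64. Bore 26 mm, right through.
- tray: Fixed shallow aluminium tray, 320 (x) x 220 (y) mm outside, rim 22 mm high, walls and floor 4 mm thick. Origin at the centre of its underside. Room for the bar along one long side and the reel beside it.
- shaker: Bystander: white jar with steel cap, 64 mm in diameter, 110 mm high; origin at the centre of its underside.
- brush: Bystander: wooden pastry brush, 180 mm long, lying on the table.
- mug: Bystander: white mug, 80 mm in diameter, 90 mm high; origin at the centre of its underside.

How it is judged:
On the way, in this order (a step that is already met when the one before it is completed fails the run):
1. fingers pressing on the tail paddle (tool within 35 mm of its middle seen from above) have raised the bar's toe more than 6 mm above its clipped height (z of keeper_toe in the frame of stand above 0.08 m and horizontal distance between the grasp point and keeper_tail below 0.035 m and contact force between the fingers and keeper above 1 N).
2. the bar is lifted clear of the rail (its origin more than 120 mm above the stand's underside) (z of keeper in the frame of stand above 0.12 m), for 0.1 s.
3. the reel is drawn up clear of the spindle (its underside above the spindle's top) (z of reel in the frame of spindle_top above 0.002 m), for 0.1 s.
At the end, for the whole second after the job is handed in: Both ends of the bar lie within the tray's outline, under 60 mm above its underside; the reel stands upright (0.1 rad) on the tray's floor, its whole flange inside the rim (axis within 125 mm of the tray's middle along it, 75 mm across); both let go and at rest (x of keeper_toe in the frame of tray between -0.158 and 0.158 m and y of keeper_toe in the frame of tray between -0.108 and 0.108 m and z of each of keeper_toe, keeper_tail in the frame of tray below 0.06 m and x of keeper_tail in the frame of tray between -0.158 and 0.158 m and y of keeper_tail in the frame of tray between -0.108 and 0.108 m and x of reel in the frame of tray between -0.125 and 0.125 m and y of reel in the frame of tray between -0.075 and 0.075 m and z of reel in the frame of tray below 0.01 m and angle between reel's own z axis and vertical below 0.1 rad and linear speed of each of keeper, reel below 0.02 m/s); the robot touches nothing.
It fails at once if the bar is forced against the stand (contact force between them over 75 N) (contact force between keeper and stand above 75 N).
It fails at once if the reel is wrenched against the stand (over 50 N) (contact force between reel and stand above 50 N).
It fails at once if the reel is dropped (faster than 0.6 m/s out of the fingers, a fall of 18 mm) (linear speed of reel above 0.6 m/s and contact force between the fingers and reel below 0.1 N).
It fails at once if the bar is dropped (faster than 0.8 m/s out of the fingers, a fall of 33 mm) (linear speed of keeper above 0.8 m/s and contact force between the fingers and keeper below 0.1 N).
It fails at once if the shaker, brush or mug is moved more than 30 mm (distance of any of shaker, brush, mug from where it was at the start of the episode above 0.03 m).
It also fails if it takes over 72 s, if anything falls off the work surface, if the arm or the gripper's body presses on something with over 40 N, if the wrist force passes 120 N, or if a joint passes its speed limit or range.

## Robot

A 7-joint arm with a two-finger parallel gripper is mounted at the origin on the work surface. World frame = base frame: x ahead of the robot, y to its left, z up, the work surface at z = 0. Lengths are in m, angles in rad, forces in N, time in s.
With the tool pointing down it reaches from about 0.375 to 0.925 m from the base axis. Payload 3.1 kg.
Tool frame: the origin (TCP) lies at the very end of the fingers, on their centre line; the grasp point (between the pads) lies 19 mm behind it (r.grip_point_offset is the z of the grasp point in the tool frame, in m); z points along the fingers, y is the line along which they close (so a half turn about z gives the same grasp; the last joint's range is limited). The gripper opens to 85 mm and grips with 20 to 120 N. Pads are 22 mm wide; open, the fingers measure 114 mm over their backs; the gripper's body (76 mm by 85 mm) begins 54 mm behind the grasp point. The pads swing forward as they close: fully open they stand 13 mm farther back than shut.
Start: joints at [-0.098, 0.383, 0.044, 1.598, -0.018, 1.161, -0.05], TCP at [0.65, 0, 0.231] pointing down, gripper open.
Joint ranges: [-2.61, 2.61], [-0.41, 2.15], [-1.48, 1.57], [0, 2.5], [-1.57, 4.71], [0.05, 1.97], [-2.85, 2.85]. Speed limits (rad/s): [2.79, 2.79, 3.14, 3.14, 3.14, 3.14, 3.14].

## Interface

Orientations are given as a rotation vector (axis times angle).
In Python, from station import r gives the robot as it stands. Calls block until the motion is done:
- r.move_ptp(position, orientation): joint-space move of the TCP to a pose.
- r.servo_line(position, rot=None, rate=0.15): straight line of the TCP; rot=None keeps the orientation; rate is the mean speed in m/s.
- r.goto_joints(angles): joint-space move.
- r.grip(opening, strength=None): finger opening in m; strength is the grip in N (None keeps the last); returns when the fingers have stopped.
- r.dwell(seconds).
- r.inverse_kinematics(position, orientation): joint angles nearest the present ones, or None.
- r.state(): the state.
- r.camera(name): name is "scene" or "side" or "wrist"; returns a dict with "color" (480x640x3 uint8, blue, green, red), "range_z" (480x640 float32, m along the optical axis (not along the pixel's ray), 0 where there is no reading), "camera_matrix" (3x3 intrinsics, pixels), "dist" ([k1, k2, p1, p2, k3] as OpenCV has them; the pictures are not rectified), "R" (3x3) and "t" (3): a world point X has camera coordinates R X + t; the wrist camera has in their place "T_tool_cam" (4x4, takes a point from camera to tool coordinates, whose origin is the TCP and whose axes are the flange's). Camera axes: x right, y down, z forward; pixel columns grow to the right and rows downward; lengths in m; the calibration is good to about 2 mm. A picture is of the moment at which its call begins: read the wrist's pose just before it.
A pose or a line that the arm cannot do raises r.MotionError and nothing moves.
- r.close_job(): hands the job in; it is judged then, once.
The state is a dict: "time": time; "joint_positions": joint angles; "joint_vel": joint speeds; "tau": joint torques, N m; "eef_pos": TCP position; "eef_rot": TCP orientation; "wrist_force": force on the tool from outside, world axes, zero at the start; "torque": the same for the moment, N m; "opening": finger opening in m; "grasp_force": force on a finger pad.
Only numpy, scipy, OpenCV 4.12 (cv2) and the standard library are available. Lean on these libraries where they do the work, as an engineer would, in place of code of your own. Each camera call takes 0.05 s, during which the arm holds its last target. There are 200 camera calls.

## Working session

There is one attempt and no reset: what is moved stays moved. The work goes in short steps, each a Python script; the robot and the scene stay as the last script left them, time stands still between calls to the robot, and variables do not carry over. Pictures are saved under pics/ and viewed, at most 10 in all, crops included, and the job is handed in when it is done.

```bash
mkdir -p pics; ls; python3 - <<'E'
from station import r
import cv2,numpy as np
s=r.state();print(s['time'],s['eef_pos'],s['eef_rot'],r.grip_point_offset)
ims=[]
for n in ("scene","side"):
    c=r.camera(n);np.savez(f"pics/{n}0.npz",**c);cv2.imwrite(f"pics/{n}0.png",c["color"])
    print(n,c["R"].round(3).tolist(),c["t"],c["camera_matrix"].tolist(),c["dist"],(c["range_z"]>0).mean())
E
```

```text
pics
0.0 [ 6.49038806e-01 -3.34067456e-05  2.29847860e-01] [-2.22013801 -2.22019561  0.00314193] -0.0187
scene [[0.289, 0.957, -0.016], [0.803, -0.251, -0.54], [-0.521, 0.143, -0.841]] [-0.22810998 -0.37434123  1.33824473] [[462.0484396188728, 0.0, 326.92357944715377], [0.0, 462.0484396188728, 242.00405788904024], [0.0, 0.0, 1.0]] [-0.10969537  0.          0.          0.          0.        ] 0.9958658854166667
side [[-0.971, -0.24, -0.003], [-0.152, 0.626, -0.765], [0.185, -0.742, -0.644]] [0.54628486 0.10660538 1.39722164] [[615.8548222599708, 0.0, 317.0668912114325], [0.0, 615.8548222599708, 246.5783772223058], [0.0, 0.0, 1.0]] [-0.18667229  0.          0.          0.          0.        ] 0.9961751302083334
```

View pics/scene0.png

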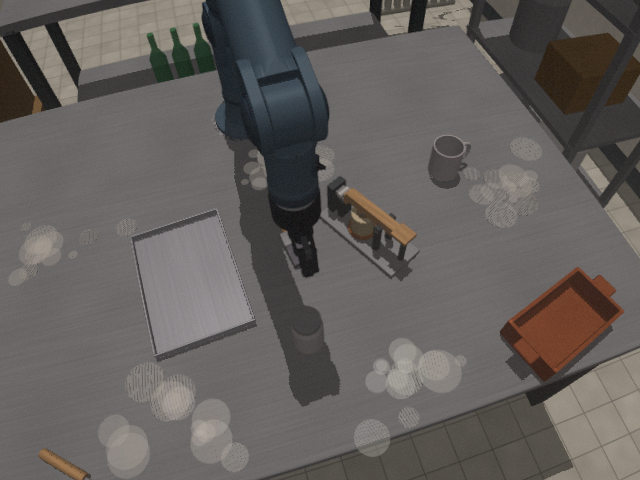

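View pics/side0.png

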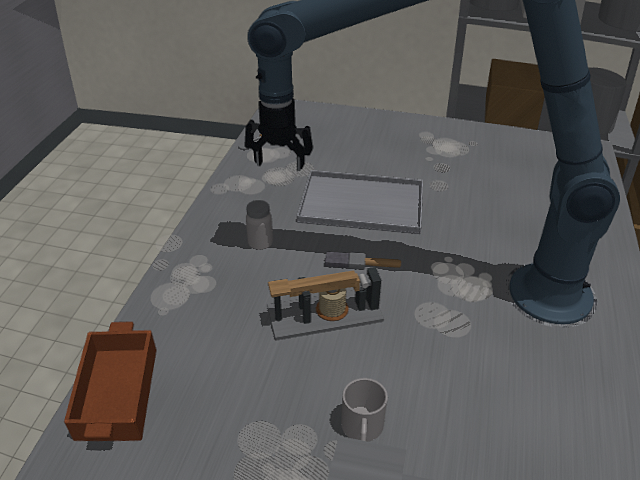

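Scene view: the bar runs from about (340,190) at the tower to the tail at (412,236), with the tray at (193,283). The mug is at (447,158), the shaker at (307,330) and the brush under the gripper at (290,250). In the side view the bar runs from (272,288) at the tail to (365,278), the reel is at (333,303) and the tray at (362,202).

```bash
cat > h.py <<'E'
import numpy as np,cv2
def rays(c,uv):
    """origin and unit-depth directions (world) of pixels uv (N,2)"""
    n=cv2.undistortPoints(np.asarray(uv,float).reshape(-1,1,2),c["camera_matrix"],c["dist"])[:,0]
    R=c["R"];return -R.T@c["t"],np.c_[n,np.ones(len(n))]@R
def cloud(c,mask):
    v,u=np.nonzero(mask&(c["range_z"]>0));o,d=rays(c,np.c_[u,v])
    return o+d*c["range_z"][v,u][:,None],np.c_[u,v]
def plane(c,uv,z):
    o,d=rays(c,uv);return o+d*((z-o[2])/d[:,2])[:,None]
def tri(c1,u1,c2,u2):
    """two-ray midpoint and gap"""
    o1,d1=rays(c1,[u1]);o2,d2=rays(c2,[u2]);A=np.c_[d1[0],-d2[0]]
    s=np.linalg.lstsq(A,o2-o1,rcond=None)[0];p,q=o1+s[0]*d1[0],o2+s[1]*d2[0]
    return (p+q)/2,np.linalg.norm(p-q)
def wood(c):
    h=cv2.cvtColor(c["color"],cv2.COLOR_BGR2HSV);return cv2.inRange(h,(8,90,60),(25,255,255))>0
E
cat > m1.py <<'E'
from h import *
C={n:dict(np.load(f"pics/{n}0.npz")) for n in("scene","side")}
np.set_printoptions(precision=4,suppress=True)
roi={"scene":(325,175,425,260),"side":(255,255,395,345)}
for n,c in C.items():
    x0,y0,x1,y1=roi[n];m=np.zeros((480,640),bool);m[y0:y1,x0:x1]=1
    P,uv=cloud(c,m&wood(c)); print(n,"wood z hist",np.histogram(P[:,2],np.arange(0,.15,.01)))
    T=P[(P[:,2]>.1)]; print(" top z med",np.median(T[:,2]))
    T=T[abs(T[:,2]-np.median(T[:,2]))<.006]
    rc=cv2.minAreaRect(T[:,:2].astype(np.float32));print(" bar rect",rc,cv2.boxPoints(rc).tolist())
    P,uv=cloud(c,m); B=P[abs(P[:,2]-.012)<.004];rc=cv2.minAreaRect(B[:,:2].astype(np.float32));print(" base",len(B),rc,cv2.boxPoints(rc).tolist())
troi={"scene":(125,205,260,362),"side":(290,165,430,238)}
for n,c in C.items():
    x0,y0,x1,y1=troi[n];m=np.zeros((480,640),bool);m[y0:y1,x0:x1]=1
    P,uv=cloud(c,m);B=P[(P[:,2]>.012)&(P[:,2]<.03)];rc=cv2.minAreaRect(B[:,:2].astype(np.float32))
    print(n,"tray",len(B),rc,cv2.boxPoints(rc).tolist(),"rim z",np.percentile(B[:,2],90))
    i=cv2.pointPolygonTest; print(" floor z",np.median([p[2] for p in P if i(cv2.boxPoints(rc),(float(p[0]),float(p[1])),True)>.03]))
    print(" table z",np.median(cloud(c,np.ones((480,640),bool))[0][:,2]))
for n,c in C.items():
    g=cv2.resize(c["color"][(lambda q:slice(q[1],q[3]))(roi[n]),(lambda q:slice(q[0],q[2]))(roi[n])],None,fx=4,fy=4,interpolation=cv2.INTER_CUBIC);cv2.imwrite(f"pics/crop_{n}.png",g)
a,b=[cv2.imread(f"pics/crop_{n}.png") for n in C];w=max(a.shape[1],b.shape[1])
f=lambda q:cv2.copyMakeBorder(q,0,0,0,w-q.shape[1],0)
cv2.imwrite("pics/crops.png",cv2.resize(np.vstack([f(a),f(b)]),None,fx=.84,fy=.84))
E
python3 m1.py
```

```text
scene wood z hist (array([  2, 106,   9,   2,   2,   1,   0,  21,  44, 132, 964,  13,   0,
         0]), array([0.  , 0.01, 0.02, 0.03, 0.04, 0.05, 0.06, 0.07, 0.08, 0.09, 0.1 ,
       0.11, 0.12, 0.13, 0.14]))
 top z med 0.10671503350363765
 bar rect ((0.5238714218139648, 0.19981476664543152), (0.18441084027290344, 0.04214116185903549), 25.325607299804688) [[0.43151456117630005, 0.17941832542419434], [0.449540913105011, 0.14132729172706604], [0.6162282824516296, 0.2202112078666687], [0.5982019305229187, 0.258302241563797]]
 base 1453 ((0.508066713809967, 0.18092969059944153), (0.24364295601844788, 0.09308541566133499), 34.16358947753906) [[0.3811306357383728, 0.15103109180927277], [0.4334034323692322, 0.07400871813297272], [0.6350027918815613, 0.2108282893896103], [0.5827299952507019, 0.28785067796707153]]
side wood z hist (array([ 36, 274,  33,   1,   0,   0,   4,  22, 125, 238, 943,  72,   0,
         0]), array([0.  , 0.01, 0.02, 0.03, 0.04, 0.05, 0.06, 0.07, 0.08, 0.09, 0.1 ,
       0.11, 0.12, 0.13, 0.14]))
 top z med 0.10715481325293197
 bar rect ((0.520718514919281, 0.2009309
[... 622 characters left out ...]
716797, 0.22195367515087128), 5.118471145629883) [[0.3270249664783478, -0.1431962102651596], [0.3468266725540161, -0.3642647862434387], [0.6694438457489014, -0.3353671431541443], [0.6496421098709106, -0.11429858207702637]] rim z 0.022833453076164578
 floor z 0.0036398422736990677
 table z -0.0005458736537795605
side tray 1037 ((0.4961022138595581, -0.2376989722251892), (0.3203628957271576, 0.23651950061321259), 4.605503082275391) [[0.3269423544406891, -0.13268278539180756], [0.34593358635902405, -0.36843860149383545], [0.6652621030807495, -0.34271514415740967], [0.6462708711624146, -0.10695934295654297]] rim z 0.023144646010699675
 floor z 0.003930454293405217
 table z -0.0009544781473266317
```

View pics/crops.png

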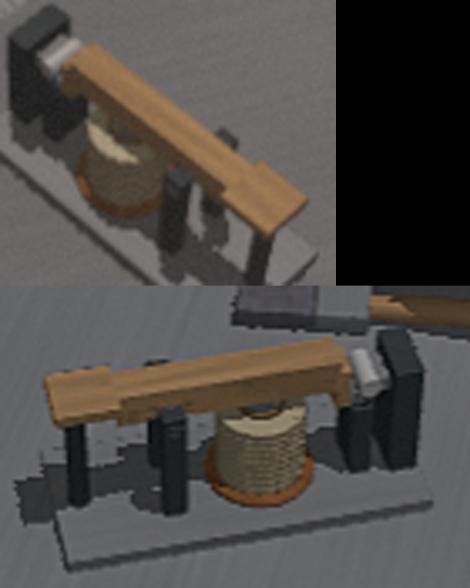

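The crops show the bar clipped and level, with the toe under the white nose. The paddle is over the stop pin and the reel sits beneath. Next I refine this with the wrist camera from above.

```bash
cat >> h.py <<'E'
from scipy.spatial.transform import Rotation as Ro
def tool(yaw,pitch=0): return (Ro.from_euler('z',yaw)*Ro.from_euler('y',pitch)*Ro.from_euler('x',np.pi)).as_rotvec()
def wrist(r):
    s=r.state();c=dict(r.camera("wrist"));T=np.eye(4);T[:3,:3]=Ro.from_rotvec(s["eef_rot"]).as_matrix();T[:3,3]=s["eef_pos"]
    W=np.linalg.inv(T@c["T_tool_cam"]);c["R"],c["t"]=W[:3,:3],W[:3,3];return c
E
python3 - <<'E'
from station import r
from h import *
np.set_printoptions(precision=4,suppress=True)
yaw=np.radians(27);u=np.array([np.cos(yaw),np.sin(yaw)])
r.grip(0.0,40)
for k,(d) in enumerate((.0,.08)):
    p=np.r_[np.array([.522,.2004])+u*d,.36]
    r.move_ptp(p,tool(yaw));c=wrist(r);np.savez(f"pics/w{k}.npz",**c);cv2.imwrite(f"pics/w{k}.png",c["color"])
    s=r.state();print(s["time"],s["eef_pos"],s["joint_positions"],(c["range_z"]>0).mean())
print(c["T_tool_cam"])
a,b=[cv2.imread(f"pics/w{k}.png") for k in(0,1)]
cv2.imwrite("pics/w01.png",cv2.resize(np.hstack([a,b]),(800,300)))
E
```

```text
2.25 [0.5223 0.1993 0.3594] [-0.503   0.1249  0.071   1.6555 -0.0086  1.3625 -1.5316] 0.995927734375
2.7167 [0.5935 0.2357 0.3589] [-0.5051  0.2863  0.0787  1.4637 -0.022   1.3948 -1.5265] 0.995986328125
[[ 0.0012 -0.9482 -0.3178  0.0824]
 [ 1.      0.001   0.001  -0.0004]
 [-0.0006 -0.3178  0.9482 -0.1415]
 [ 0.      0.      0.      1.    ]]
```

View pics/w01.png

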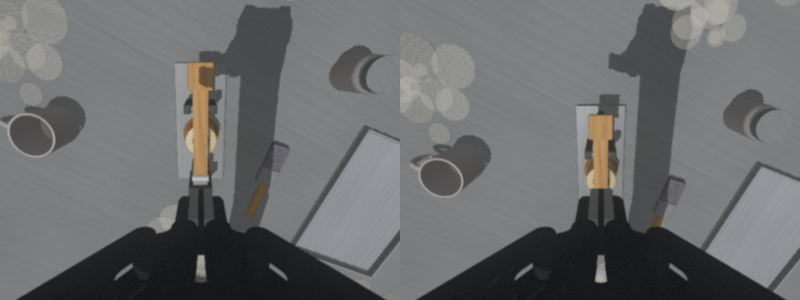

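The two wrist views show the bar end-on and centred at x≈200/400. The paddle end is at (201,63) and (600,115), with the nose at (200,181), and the tray is at lower right. Mug, shaker and brush are all clear.

```bash
cat > m2.py <<'E'
from h import *
np.set_printoptions(precision=4,suppress=True)
C={n:dict(np.load(f"pics/{n}.npz")) for n in("w0","w1","scene0","side0")}
ends=[]
for n in("w0","w1"):
    c=C[n];m=wood(c);P,uv=cloud(c,m);k=(P[:,2]>.098)&(np.hypot(*(P[:,:2]-[.52,.2]).T)<.13);P,uv=P[k],uv[k]
    print(n,len(P),"z by part",[np.median(P[abs((P[:,:2]-[.52,.2])@[.89,.454]-d)<.01][:,2]) for d in(-.06,0,.05,.08)])
    z=np.median(P[:,2]);Q=plane(C[n],uv,z)[:,:2].astype(np.float32)
    rc=cv2.minAreaRect(Q);print(" rect",rc)
    a=np.radians(27);U=np.array([[np.cos(a),np.sin(a)],[-np.sin(a),np.cos(a)]]);L=(Q-[.52,.2])@U.T
    tip=L[:,0].max()
    mids=[]
    for s in np.arange(-.09,tip,.01):
        q=L[abs(L[:,0]-s)<.005]
        if len(q)>10: mids.append((s,(q[:,1].min()+q[:,1].max())/2,np.ptp(q[:,1])))
    mids=np.array(mids);print(mids.T);f=np.polyfit(mids[:,0],mids[:,1],1);print(" yaw",27+np.degrees(np.arctan(f[0])),"tip",tip, "head",L[:,0].min())
    print(" tip xy",[.52,.2]+U.T@[tip,np.polyval(f,tip)])
    # paddle corners in pixels
    box=cv2.boxPoints(cv2.minAreaRect(uv[L[:,0]>tip-.035].astype(np.float32)));b=box[np.argsort(box[:,1])][:2];b=b[np.argsort(b[:,0])];ends.append(b);print(" corners",b.tolist())
for i in(0,1): print("tri corner",tri(C["w0"],ends[0][i],C["w1"],ends[1][i]))
# tray via wrist w0/scene/side walls
E
python3 m2.py
```

```text
w0 4846 z by part [np.float64(0.10681769298170402), np.float64(0.10681386400478646), np.float64(0.10676158162850435), np.float64(0.10680155062374097)]
 rect ((0.5218893885612488, 0.20067426562309265), (0.18462926149368286, 0.038153719156980515), 26.384767532348633)
[[-0.09   -0.08   -0.07   -0.06   -0.05   -0.04   -0.03   -0.02   -0.01
  -0.      0.01    0.02    0.03    0.04    0.05    0.06    0.07    0.08
   0.09  ]
 [-0.0008 -0.0008 -0.0008 -0.0008 -0.0008 -0.0008 -0.0013 -0.0009 -0.0008
  -0.0008 -0.0008 -0.0008 -0.0008 -0.0008 -0.0013 -0.0008 -0.0008 -0.0008
  -0.0013]
 [ 0.023   0.0229  0.0228  0.0226  0.0224  0.0223  0.0231  0.0239  0.0238
   0.0236  0.0235  0.0232  0.0231  0.0229  0.0372  0.0381  0.0378  0.0375
   0.038 ]]
 yaw 26.951424274928947 tip 0.0941057542842187 head -0.09022473195875635
 tip xy [0.6043 0.2419]
 corners [[301.0, 100.0], [341.0, 100.0]]
w1 3226 z by part [np.float64(nan), np.float64(0.1068751986709375), np.float64(0.10677529531460492), np.float64(0.10680373205130261)]
 rect ((0.5143064260482788, 0.16933171451091766), (0.24194617569446564, 0.0765930563211441), 49.360801696777344)
[[-0.04   -0.03   -0.02   -0.01   -0.      0.01    0.02    0.03    0.04
   0.05    0.06    0.07    0.08    0.09  ]
 [-0.0013 -0.0007 -0.0007 -0.0007 -0.0007 -0.0007 -0.0012 -0.0007 -0.0012
  -0.0007 -0.0007 -0.0008 -0.0007 -0.0007]
 [ 0.0223  0.0234  0.0232  0.0231  0.0229  0.0227  0.0236  0.0224  0.0232
   0.0385  0.0385  0.0381  0.0379  0.0376]]
 yaw 27.05872238511131 tip 0.0956919852759414 head -0.11631925328169505
 tip xy [0.6056 0.2428]
 corners [[302.0, 183.0], [339.0, 183.0]]
tri corner (array([0.5958, 0.259 , 0.0989]), np.float64(0.000307284199060079))
tri corner (array([0.6132, 0.2249, 0.099 ]), np.float64(0.000839422977758192))
  return _methods._mean(a, axis=axis, dtype=dtype,
  ret = ret.dtype.type(ret / rcount)
```

```bash
cat >> h.py <<'E'
YAW=np.radians(27.0);U=np.array([np.cos(YAW),np.sin(YAW)]);SP=np.array([.486,.1817])
def st(x,z,y=0): return np.r_[SP+x*U+y*np.array([-U[1],U[0]]),z]
E
python3 - <<'E'
from station import r
from h import *
np.set_printoptions(precision=4,suppress=True)
r.move_ptp(st(.112,.16),tool(YAW));r.servo_line(st(.112,.116),rate=.08)
s=r.state();f0=s["wrist_force"][2];print(s["time"],s["eef_pos"],f0)
pk=0;contact=None
for i in range(34):
    z=.1155-.0007*i;r.servo_line(st(.112,z),rate=.02)
    s=r.state();f=s["wrist_force"][2]-f0;pk=max(pk,f);print(round(z,4),s["eef_pos"][2].round(4),round(f,1),end=" | ")
    if contact is None and f>1: contact=s["eef_pos"][2]
    if f>40: print("STOP force");break
    if pk>10 and f<.4*pk: print("RELEASED");break
    if contact and contact-s["eef_pos"][2]>.0095: print("STOP depth");break
print(r.state()["time"],contact)
c=r.camera("side");cv2.imwrite("pics/side1.png",cv2.resize(c["color"][240:360,230:430],(800,480)))
E
```

```text
4.2333 [0.5858 0.2325 0.1156] -0.07300121510620744
0.1155 0.1161 -0.8 | 0.1148 0.1149 0.0 | 0.1141 0.114 -1.1 | 0.1134 0.1133 0.3 | 0.1127 0.1126 0.2 | 0.112 0.1119 0.5 | 0.1113 0.1112 0.2 | 0.1106 0.1105 0.5 | 0.1099 0.1098 -1.2 | 0.1092 0.1091 0.5 | 0.1085 0.1084 -0.1 | 0.1078 0.1081 1.5 | 0.1071 0.1077 3.6 | 0.1064 0.1076 8.0 | 0.1057 0.1075 9.9 | 0.105 0.1074 12.4 | 0.1043 0.1074 14.0 | 0.1036 0.1073 16.8 | 0.1029 0.1072 19.4 | 0.1022 0.1072 21.3 | 0.1015 0.1068 23.4 | 0.1008 0.1049 13.3 | 0.1001 0.1002 1.2 | RELEASED
9.9833 0.1080774941069057
```

View pics/side1.png

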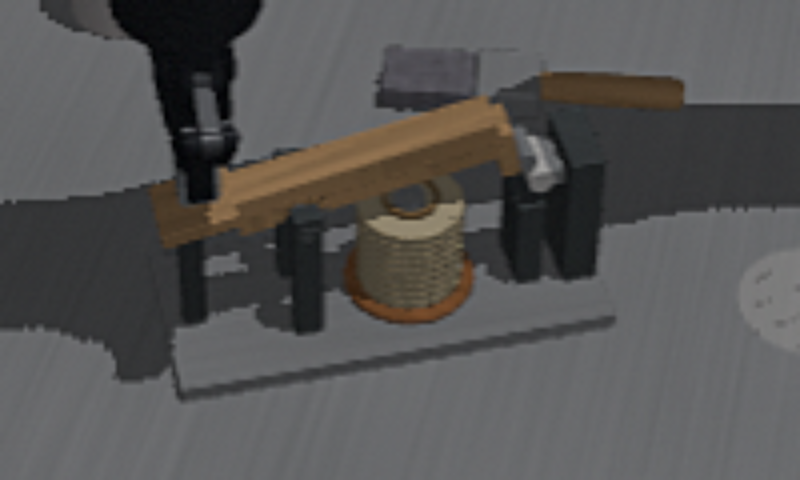

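The bar has snapped out: the toe now rests on the white nose at (540,155) and the paddle is tipped down onto the fingers at (200,190). Next I measure the tilt and grip the bar.

```bash
python3 - <<'E'
from station import r
from h import *
np.set_printoptions(precision=4,suppress=True)
r.servo_line(st(.112,.2),rate=.2)
r.move_ptp(st(.035,.36),tool(YAW));c=wrist(r);np.savez("pics/w2.npz",**c)
r.grip(.055)
P,uv=cloud(c,wood(c));L=(P[:,:2]-SP)@np.array([U,[-U[1],U[0]]]).T
k=(abs(L[:,1])<.02)&(P[:,2]>.09)&(L[:,0]>-.06)&(L[:,0]<.09);x,y,z=L[k,0],L[k,1],P[k,2]
f=np.polyfit(x,z,1);res=z-np.polyval(f,x);k2=abs(res)<.004;f=np.polyfit(x[k2],z[k2],1);th=-np.arctan(f[0])
print("tilt",th,"y mid",(np.percentile(y[k2],2)+np.percentile(y[k2],98))/2,"top z at .025",np.polyval(f,.025),"x range",x.min())
assert .12<th<.22
top=np.array([.025,np.polyval(f,.025)]);n=np.array([np.sin(th),np.cos(th)])
g=top-n*.007; tcp=g-n*.0187; print("tcp",tcp)
rot=tool(YAW,th)
r.move_ptp(st(*(tcp+n*.1)),rot);r.servo_line(st(*(tcp+n*.03)),rate=.15);r.servo_line(st(*tcp),rate=.05)
s=r.state();print(s["eef_pos"],st(*tcp),s["wrist_force"])
r.grip(.0,50);s=r.state();print(s["opening"],s["grasp_force"],s["wrist_force"],s["time"])
np.savez("grip.npz",th=th,tcp=tcp)
E
```

```text
tilt 0.16901352404529527 y mid -1.0954520200751917e-05 top z at .025 0.11318545893245598 x range -0.052421408110135966
tcp [0.0207 0.0879]
[0.5045 0.1911 0.0877] [0.5044 0.1911 0.0879] [-0.1285  0.0523 -0.6173]
0.02304035520019857 49.96012821793556 [-0.2962 -0.8705  2.2686] 14.525
```

```bash
cat >> h.py <<'E'
TC=np.array([.4972,-.2385]);TY=np.radians(4.9);TU=np.array([np.cos(TY),np.sin(TY)])
def tr(x,y,z): return np.r_[TC+x*TU+y*np.array([-TU[1],TU[0]]),z]
E
python3 - <<'E'
from station import r
from h import *
np.set_printoptions(precision=4,suppress=True)
g=np.load("grip.npz");tcp=g["tcp"]
r.servo_line(st(tcp[0],tcp[1]+.07),rate=.08);r.servo_line(st(tcp[0],.24),rate=.2);s=r.state();print(s["opening"],s["grasp_force"],s["wrist_force"],s["time"])
assert s["opening"]>.02
rot=tool(TY,.097)
r.move_ptp(tr(-.011,.056,.24),rot);r.dwell(.2);s=r.state();print(s["opening"],s["eef_pos"],s["time"])
c=r.camera("scene");cv2.imwrite("pics/scene2.png",c["color"][150:390,100:420].repeat(2,0).repeat(2,1));np.savez("pics/scene2.npz",**c)
r.servo_line(tr(-.011,.056,.035),rate=.15);r.dwell(.2);f0=r.state()["wrist_force"][2];print("f0",f0)
for z in np.arange(.033,.004,-.001):
    r.servo_line(tr(-.011,.056,z),rate=.02);s=r.state();f=s["wrist_force"][2]-f0
    print(round(z,3),s["eef_pos"][2].round(4),round(f,1),end=" | ")
    if f>3: break
print(s["time"],s["opening"])
c=r.camera("side");cv2.imwrite("pics/side2.png",c["color"][130:290,250:450].repeat(3,0).repeat(3,1))
E
```

```text
0.02309356309265459 49.65577036142349 [-0.6315 -0.0862 -1.8573] 16.1083
0.023176686524110954 [ 0.4823 -0.1818  0.2399] 17.7167
f0 -1.850043079837642
0.033 0.0329 0.6 | 0.032 0.0319 1.2 | 0.031 0.0309 0.6 | 0.03 0.0299 0.0 | 0.029 0.0289 -0.4 | 0.028 0.0279 -0.5 | 0.027 0.0269 -0.1 | 0.026 0.0259 -0.2 | 0.025 0.0249 0.6 | 0.024 0.0239 -0.7 | 0.023 0.0229 -0.7 | 0.022 0.0219 -0.2 | 0.021 0.0209 -0.7 | 0.02 0.0199 0.1 | 0.019 0.0189 1.3 | 0.018 0.0179 -0.1 | 0.017 0.0169 0.3 | 0.016 0.0159 0.1 | 0.015 0.0149 -0.1 | 0.014 0.0139 -0.5 | 0.013 0.0129 0.1 | 0.012 0.0119 -0.3 | 0.011 0.0109 -1.2 | 0.01 0.0101 1.1 | 0.009 0.0096 5.1 | 25.7333 0.022970760895698994
```

View pics/side2.png

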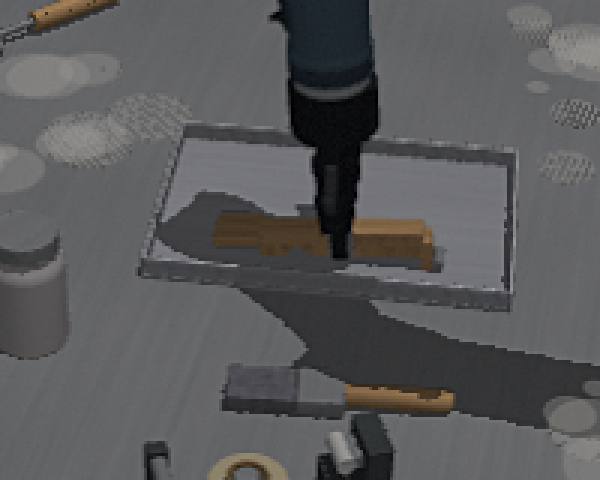

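The bar is down along the near long side of the tray, centred near (325,235) in the crop, with contact at the predicted height. I release it and look at the reel from two wrist positions.

```bash
python3 - <<'E'
from station import r
from h import *
np.set_printoptions(precision=4,suppress=True)
p=r.state()["eef_pos"]
r.grip(.042);r.servo_line(p+[0,0,.06],rate=.12);r.servo_line(p+[0,0,.23],rate=.3)
r.grip(.085)
Lm=np.array([U,[-U[1],U[0]]]);E=[]
for k,d in enumerate((.02,.08)):
    r.move_ptp(st(d,.36),tool(YAW));c=wrist(r);np.savez(f"pics/w{3+k}.npz",**c)
    P,uv=cloud(c,np.ones((480,640),bool));L=(P[:,:2]-SP)@Lm.T
    k=(P[:,2]>.062)&(P[:,2]<.08)&(np.hypot(*L.T)<.042)
    m=np.zeros((480,640),np.uint8);m[uv[k,1],uv[k,0]]=255
    m=cv2.morphologyEx(m,cv2.MORPH_OPEN,np.ones((3,3)));ct=max(cv2.findContours(m,0,2)[0],key=cv2.contourArea)
    (q,R)=cv2.minEnclosingCircle(np.float32(L[k]));e=cv2.fitEllipse(ct);E.append((c,e[0]))
    print("top z",np.percentile(P[k,2],[10,50,90]),"circle stand xy",q,R,"ellipse on z=.072",(plane(c,[e[0]],.072)[0,:2]-SP)@Lm.T,e)
X,gap=tri(*E[0],*E[1]);print("tri",(X[:2]-SP)@Lm.T,X[2],gap,r.state()["time"])
cv2.imwrite("pics/w3.png",E[0][0]["color"])
E
```

```text
top z [0.0695 0.071  0.0757] circle stand xy (-0.0006326258298940957, -0.00123892305418849) 0.029238082468509674 ellipse on z=.072 [ 0.0014 -0.0013] ((319.9685974121094, 205.574951171875), (49.78190994262695, 50.7939567565918), 99.51729583740234)
top z [0.0692 0.071  0.0757] circle stand xy (-0.0006185233942233026, -0.0014129601186141372) 0.029477238655090332 ellipse on z=.072 [ 0.002  -0.0013] ((320.8521728515625, 255.7777862548828), (47.125099182128906, 48.60086441040039), 96.13936614990234)
tri [ 0.0003 -0.0013] 0.0676034272943116 8.20223079990273e-05 29.9
```

View pics/w3.png

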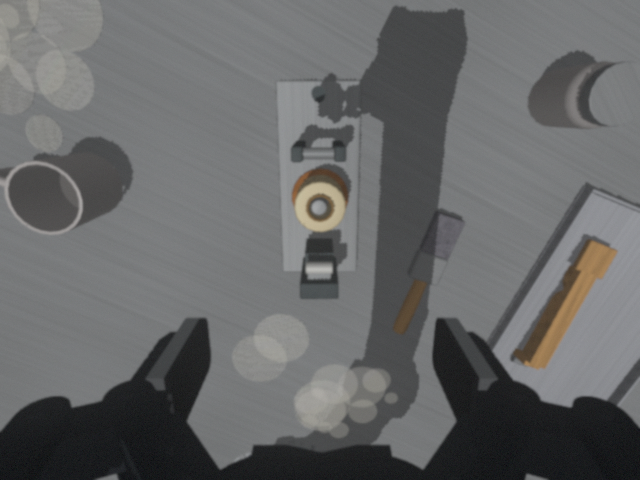

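The bar lies level in the tray, at (570,305). The reel is upright around the spindle at (320,207) and the stand is clear. Next I take the reel.

```bash
python3 - <<'E'
from station import r
from h import *
np.set_printoptions(precision=4,suppress=True)
rot=tool(YAW);x,y=-.0004,-.0013
r.move_ptp(st(x,.15,y),rot);r.servo_line(st(x,.033,y),rate=.1);r.dwell(.1)
s=r.state();print(s["eef_pos"],st(x,.033,y),s["wrist_force"])
r.grip(0,40);s=r.state();print(s["opening"],s["grasp_force"],s["wrist_force"],s["time"]);assert s["opening"]>.05
z0=s["eef_pos"][2]
for z in(.05,.075,.11,.2):
    r.servo_line(st(x,z,y),rate=.08 if z<.12 else .2);s=r.state();print(z,s["wrist_force"],s["opening"])
r.move_ptp(tr(0,-.045,.2),tool(TY+np.pi/2));r.dwell(.2);s=r.state();print(s["eef_pos"],s["opening"],s["time"])
r.servo_line(tr(0,-.045,.045),rate=.12);r.dwell(.2);f0=r.state()["wrist_force"][2]
for z in np.arange(.036,.018,-.001):
    r.servo_line(tr(0,-.045,z),rate=.02);s=r.state();f=s["wrist_force"][2]-f0
    print(round(z,3),s["eef_pos"][2].round(4),round(f,1),end=" | ")
    if f>2.5: break
print(s["time"],s["opening"],z0)
c=r.camera("side");np.savez("pics/side3.npz",**c);cv2.imwrite("pics/side3.png",c["color"][130:290,250:450].repeat(3,0).repeat(3,1))
E
```

```text
[0.4869 0.1807 0.0338] [0.4862 0.1804 0.033 ] [0.5115 0.1432 0.4975]
0.057036454856733414 43.55728362395894 [ 0.0065 -0.1505  4.4438] 32.5917
0.05 [-0.0231  0.735  -2.7078] 0.0571275361363471
0.075 [-0.3906  0.0684 -3.0868] 0.057099803494880134
0.11 [ 0.2572 -0.2694 -2.3134] 0.05736972436645367
0.2 [-0.1495 -0.6974 -2.6033] 0.057297904463554095
[ 0.5015 -0.2823  0.1999] 0.05714844617157656 36.6917
0.036 0.0358 -0.2 | 0.035 0.035 -0.1 | 0.034 0.034 -0.3 | 0.033 0.0329 0.1 | 0.032 0.0319 -0.6 | 0.031 0.0309 -0.4 | 0.03 0.0299 0.1 | 0.029 0.0289 0.0 | 0.028 0.0279 0.2 | 0.027 0.0269 0.2 | 0.026 0.0259 0.4 | 0.025 0.0257 7.4 | 41.6833 0.057487629108343374 0.0336601046584509
```

View pics/side3.png

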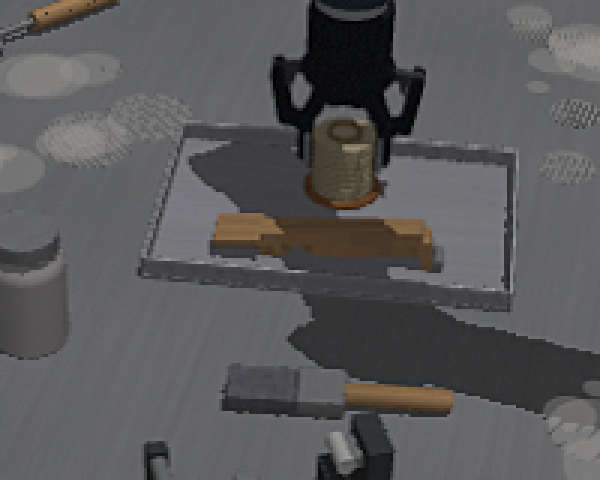

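The reel stands upright on the tray floor at (344,190), beside the bar at (325,240). I release it, retreat, check and hand in.

```bash
python3 - <<'E'
from station import r
from h import *
np.set_printoptions(precision=4,suppress=True)
r.servo_line(tr(0,-.045,.026),rate=.02)
r.grip(.085);r.servo_line(tr(0,-.045,.13),rate=.1);r.servo_line(tr(0,-.045,.3),rate=.3);r.dwell(.3)
V=np.array([TU,[-TU[1],TU[0]]])
c=wrist(r);cv2.imwrite("pics/final.png",c["color"])
c=r.camera("side");P,uv=cloud(c,np.ones((480,640),bool));L=(P[:,:2]-TC)@V.T
k=(abs(L)<[.15,.1]).all(1)&(P[:,2]>.0625)&(P[:,2]<.08);print("reel top",np.median(L[k],0),P[k,2].max(),np.percentile(P[k,2],50),k.sum())
k=(abs(L)<[.19,.14]).all(1)&(L[:,1]>.02)&wood(c)[uv[:,1],uv[:,0]];print("bar",L[k].min(0),L[k].max(0),P[k,2].max(),r.state()["time"])
E
```

```text
reel top [-0.0005 -0.0408] 0.073475502241244 0.06475470462112054 140
bar [-0.0888  0.0333] [0.1011 0.0825] 0.04760686380729029 44.6833
```

View pics/final.png

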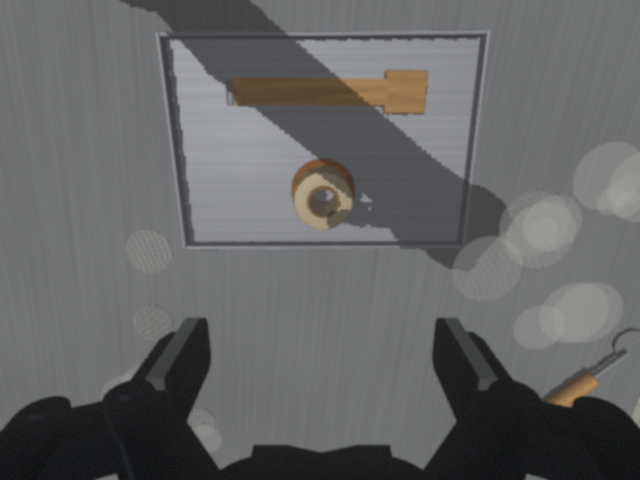

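The bar, at (330,92), and the upright reel, at (323,195), both lie inside the tray, and the gripper is clear.

```bash
python3 -c "
from station import r
print(r.close_job())"
```

```text
the job is handed in; nothing more can be done
None
```

I handed the job in: the bar was snapped free and laid in the tray, the reel stands upright beside it, both are released, and the shaker, brush and mug were not touched; `close_job()` returned no verdict.

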